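# Turn the apparatus turntable until the cathode tube faces front

### The job

Push the turntable round by the upright tabs on its rim until the frosted glass tube in its wooden cradle stands at the front, lined up with the brass pointer on the turntable's foot, and leave it at rest there. Turn it gently, with the fingertips or the outside of the fingers; do not touch, lift or shift the apparatus standing on it, and leave everything else on the cabinet, the tin flap included, where it is.

Things in the scene. Friction and masses are not known exactly. Their poses are not given: they have to be found in the camera images.
- stand: Turntable's fixed steel foot, a round plate 250 mm across. Origin on the turning axis at the cabinet top; z up. A flat brass pointer 22 mm wide, 12 to 20 mm above the cabinet top, sticks out along the foot's own -x axis (the front, roughly towards the robot); its sharp tip is 196 mm from the axis, 46 mm beyond the disc's edge.
- turntable (a joint): How far the disc has turned since the start, rad, counter-clockwise from above; 0 at the start, wherever the tube then is. It turns about the upright axis through the stand's origin, either way, a full turn at least; friction (0.25 N m, some 2 N at the rim) stops it within a few degrees when the push ends.
- disc_top (a point): Centre of the disc's top, 45 mm above the cabinet top. Wooden disc 300 mm across, 15 mm thick; all apparatus on it stays within about 105 mm of the axis. Its axes turn with the disc: its -x points to the tube's place, so the job is done when its x lies along the stand's x.
- tab_a (a point): Middle of one of six like upright tin tabs on the disc's rim, this one 30 degrees counter-clockwise (from above) of the tube's place; the others follow every 60 degrees. Each is a plate 6 mm thick, 32 mm high (top 77 mm above the cabinet top), reaching from 118 to 148 mm from the axis, its broad faces looking along the rim. The rim between tabs is free.
- tube: The frosted glass cathode tube, 32 mm thick and 82 mm long with brass end caps, lying in a dark wooden cradle 44 x 84 mm; 50 mm high in all. It stands loose on the disc, lying along the rim. Origin at the centre of the cradle's underside; z up, y along the tube.
- posts: Pair of brass contact posts on a bakelite base 60 x 34 mm, 45 mm high, loose on the disc a quarter turn clockwise (from above) from the tube. Origin: centre of underside, z up.
- transformer: Dark bakelite block transformer 50 x 56 mm, 52 mm high with its four brass terminals, loose on the disc opposite the tube. Origin: centre of underside, z up.
- core: Grey iron U-shaped core block 60 x 36 mm, 36 mm high, loose on the disc a quarter turn counter-clockwise from the tube. Origin: centre of underside, z up.
- tube_place (a point): point on the disc's top where the glass tube stood at the start, 66 mm from the axis; turns with the disc. The thing's origin starts within 5 mm of it
- posts_place (a point): point on the disc's top where the contact posts stood at the start, 66 mm from the axis; turns with the disc. The thing's origin starts within 5 mm of it
- transformer_place (a point): point on the disc's top where the transformer stood at the start, 66 mm from the axis; turns with the disc. The thing's origin starts within 5 mm of it
- core_place (a point): point on the disc's top where the iron core stood at the start, 66 mm from the axis; turns with the disc. The thing's origin starts within 5 mm of it
- weight: Brass weight with a knob, 44 mm across, 56 mm high, standing left of the turntable. Origin: centre of underside.
- jar: Amber glass jar, 60 mm across, 85 mm high, standing right of the turntable. Origin: centre of underside.
- screwdriver: Screwdriver lying on the cabinet top, left. Origin about the middle of its underside.
- flap_edge (a point): Middle of the free edge of the hinged tin flap (170 x 125 mm) over the ventilation opening at the right; it stands ajar and stays where it is.
Things that resemble listed ones, but are neither listed nor needed, are in the scene too. What is shaped like the tube but green is not meant.

How it is judged:
At the end, for the whole second after the job is handed in: The tube's centre is within 12 mm (about 10 degrees) of the pointer's line, on the pointer's side of the axis; the turntable is at rest; the four pieces of apparatus stand within 15 mm of their places on the disc; weight, jar, screwdriver and flap are within 20 mm of where they were (y of tube in the frame of stand between -0.012 and 0.012 m and x of tube in the frame of stand below -0.05 m and velocity of joint turntable between -0.05 and 0.05 rad/s and distance between tube and tube_place below 0.015 m and distance between posts and posts_place below 0.015 m and distance between transformer and transformer_place below 0.015 m and distance between core and core_place below 0.015 m and distance of each of weight, jar, screwdriver, flap_edge from where it was at the start of the episode below 0.02 m); the robot touches nothing.
It fails at once if the robot touches the apparatus standing on the turntable (contact force between any of the fingers, the arm and tube above 0.5 N or contact force between any of the fingers, the arm and posts above 0.5 N or contact force between any of the fingers, the arm and transformer above 0.5 N or contact force between any of the fingers, the arm and core above 0.5 N).
It fails at once if a piece of apparatus is lifted or shifted more than 15 mm from its place on the turntable, or tipped (distance between tube and tube_place above 0.015 m or distance between posts and posts_place above 0.015 m or distance between transformer and transformer_place above 0.015 m or distance between core and core_place above 0.015 m or angle between any of tube, posts, transformer, core's own z axis and vertical above 0.25 rad).
It fails at once if the weight, jar, screwdriver or tin flap is moved more than 20 mm (distance of any of weight, jar, screwdriver, flap_edge from where it was at the start of the episode above 0.02 m).
It fails at once if the turntable is spun roughly, faster than 3 rad/s (velocity of joint turntable above 3 rad/s or velocity of joint turntable below -3 rad/s).
It also fails if it takes over 58 s, if anything falls off the work surface, if the arm or the gripper's body presses on something with over 40 N, if the wrist force passes 120 N, or if a joint passes its speed limit or range.

### The arm

A 6-joint arm with a two-finger parallel gripper is mounted at the origin on the work surface. World frame = base frame: x ahead of the robot, y to its left, z up, the work surface at z = 0. Lengths are in m, angles in rad, forces in N, time in s.
With the tool pointing down it reaches from about 0.3 to 0.875 m from the base axis. Payload 6.4 kg.
Tool frame: the origin (TCP) lies between the finger pads; the fingertips stand 8 mm ahead of it and the grasp point (between the pads) lies 11 mm behind it; z points along the fingers, y is the direction in which the jaws open and shut (so a half turn about z gives the same grasp; the last joint's range is limited). The gripper opens to 85 mm and grips with 20 to 120 N. Pads are 22 mm wide; open, the fingers measure 114 mm over their backs; the gripper's body (76 mm by 85 mm) begins 54 mm behind the grasp point. The pads swing forward as they close: fully open they stand 13 mm farther back than shut.
Start: joints at [0.966, 0.181, 1.607, -0, 1.354, -0.206], TCP at [0.223, 0.53, 0.239] pointing down, gripper open.
Joint ranges: [-2.99, 2.99], [-0.89, 2.07], [0.3, 2.58], [-1.14, 4.28], [0, 2.63], [-3.12, 3.12]. Speed limits (rad/s): [2.57, 2.57, 3.01, 3.14, 3.14, 3.14].

### API

Orientations are given as a unit quaternion [w, x, y, z].
In Python, from bench import monitor, viewer, workorder, spotter gives the robot as it stands. The module is installed in compiled form; this text tells all that it offers.
- The arm moves only by the tool move_arm, never from a script. Its argument "motion" is a list of rows, each a list of 3 entries, a list of its own where there are three numbers: the shift along the tool's x, y, z in units of 60 mm (1.0 is 60 mm), then the turn, a rotation vector about the tool's x, y, z in units of 8 degrees (1.0 is 8 degrees), then the opening in per cent of the stroke, from 0 (shut) to 100 (fully open). In form: [[[dx, dy, dz], [rx, ry, rz], grip], ...]. A call has 1 to 10 rows; each row is the pose to reach, as a shift and turn from the pose commanded when the call began, along the tool's axes at that moment; what a row does not reach only later rows make up. A row lasts 1/8 s, in which the tool goes at most 62.5 mm and 10.7 degrees, less where a joint would pass 70% of its speed; a pose out of reach is approached as far as the arm can. A call with a gripper value outside its range is refused whole. The fingers move at their own pace and stop on an object; the grip force is fixed at half the most. Time passes only in rows, so rows that repeat a pose let the fingers close. It gives the time, the measured TCP pose, the force and the opening at its end, in the units of the state.
- monitor.get_obs(): the state, without advancing time (a new reading comes with each control period).
- viewer.camera(name): name is "side" or "top"; returns the picture (400x640x3 uint8, blue, green, red); there is no depth.
- viewer.calibration(name): a dict with "fovy" (degrees; the focal length in pixels is half the picture's height over the tangent of half this angle, whatever the lens; pixels are square), "cx", "cy" (the principal point, pixels), "extrinsics" (4x4, takes a point from camera to world coordinates). Camera axes: x right, y down, z forward; pixel columns grow to the right and rows downward; lengths in m; the calibration is good to about 2 mm. A picture is of the moment at which its call begins. calibration takes no time and is no camera call.
- workorder.hand_in(): hands the job in, once; it reports no verdict.
Trained networks look in the newest picture that a camera, given by its name, has taken for a name from the list of things; names that differ only in an ending like _2 or _b are one class to them, and where a whole thing is asked for, a point or a joint stands for the part that bears it (a point fixed in the world has none). Each returns a list of dicts, best first, with "score" (0 to 1); they miss things now and then, are a little off and sometimes report something else, mostly with a low value. They report only what shows in the picture. A call takes as long as a camera call. They do not tell look-alikes from the thing itself.
- spotter.search_frame(camera, name): "centre" ([column, row] as shares, 0 to 1, of the picture: columns of its width, rows of its height, amid what is visible of it).
- spotter.outline_of(camera, name): "region" (400x640 bool, what is visible of it) and "centre" ([column, row] as shares, 0 to 1, of the picture: columns of its width, rows of its height, amid what is visible of it).
The state is a dict: "time_s": time; "q": joint angles; "dq": joint speeds; "joint_efforts": joint torques, N m; "eef_pos": TCP position; "eef_rot": TCP orientation; "wrist_force": force on the tool from outside, world axes, zero at the start; "torque": the same for the moment, N m; "opening": opening from 0.0 (shut) to 1.0 (fully open).
Only numpy, scipy, OpenCV 4.12 (cv2) and the standard library are available. Lean on these libraries where they do the work, as an engineer would, in place of code of your own. Each camera call takes 0.05 s, during which the arm holds its last target. There are 200 camera calls.

## Working session

There is one attempt and no reset: what is moved stays moved. The work goes in short steps, Python scripts to look and compute and a tool call to move; the robot and the scene stay as the last step left them, time stands still between calls to the robot, and variables do not carry over. Pictures are saved under pics/ and viewed, about 8 in all and at most 12, crops included, and the job is handed in when it is done.

Besides the shell and the picture viewer there is one more tool, called after "Request:" by a JSON object that holds its "api" and its "payload", one argument or row to a line. move_arm: Moves the arm, as the interface text tells. Its arguments: {"type":"object","properties":{"motion":{"type":"array","items":{"type":"array"}}},"required":["motion"]}

```bash
mkdir -p pics; cat > h.py <<'E'
import numpy as np, cv2
from bench import monitor, viewer, workorder, spotter
def cal(n):
    c=viewer.calibration(n); return 200/np.tan(np.radians(c['fovy'])/2),c['cx'],c['cy'],np.array(c['extrinsics'])
def ray(n,u,v,z):
    f,cx,cy,T=cal(n); d=T[:3,:3]@np.array([(u-cx)/f,(v-cy)/f,1]); o=T[:3,3]
    return o+d*(z-o[2])/d[2]
def proj(n,p):
    f,cx,cy,T=cal(n); q=T[:3,:3].T@(np.array(p)-T[:3,3]); return f*q[0]/q[2]+cx,f*q[1]/q[2]+cy
E
python3 - <<'E'
from h import *
a=viewer.camera('top');b=viewer.camera('side')
cv2.imwrite('pics/top0.png',a);cv2.imwrite('pics/side0.png',b)
o=monitor.get_obs();print(o['time_s'],o['eef_pos'],o['eef_rot'])
for c in('top','side'):
  print(c,cal(c)[3][:3,3].round(3),cal(c)[3][:3,2].round(3))
  for n,z in(('tube',.08),('stand',.01),('disc_top',.045),('posts',.07),('transformer',.07),('core',.06),('weight',.03),('jar',.04)):
    for r in spotter.search_frame(c,n)[:3]:
      u,v=r['centre'][0]*640,r['centre'][1]*400
      print(n,round(r['score'],2),round(u),round(v),ray(c,u,v,z).round(3))
E
```

```text
0.1 [0.22296926 0.52948149 0.23846632] [-3.26239258e-04  1.98064605e-01  9.80188645e-01 -7.24734426e-04]
top [ 0.396 -0.023  1.169] [ 0.138  0.003 -0.99 ]
tube 0.94 289 204 [0.527 0.081 0.08 ]
tube 0.9 257 273 [0.326 0.174 0.08 ]
tube 0.86 203 271 [0.332 0.332 0.08 ]
stand 0.18 297 185 [0.598 0.065 0.01 ]
disc_top 0.97 294 185 [0.591 0.07  0.045]
posts 0.5 278 182 [0.598 0.117 0.07 ]
transformer 0.7 305 163 [0.656 0.036 0.07 ]
core 0.64 316 190 [0.572 0.002 0.06 ]
weight 0.75 220 177 [0.621 0.307 0.03 ]
jar 0.94 359 141 [ 0.735 -0.135  0.04 ]
jar 0.15 297 184 [0.596 0.063 0.04 ]
side [0.209 0.77  0.885] [ 0.29  -0.674 -0.679]
tube 0.89 340 337 [0.331 0.389 0.08 ]
tube 0.62 314 226 [0.524 0.102 0.08 ]
stand 0.54 352 232 [0.43  0.021 0.01 ]
disc_top 0.71 298 226 [0.583 0.092 0.045]
posts 0.75 282 224 [0.619 0.121 0.07 ]
transformer 0.68 285 207 [0.644 0.055 0.07 ]
core 0.53 311 204 [0.579 0.001 0.06 ]
weight 0.66 247 284 [0.623 0.324 0.03 ]
jar 0.93 295 171 [ 0.712 -0.15   0.04 ]
```

View pics/top0.png

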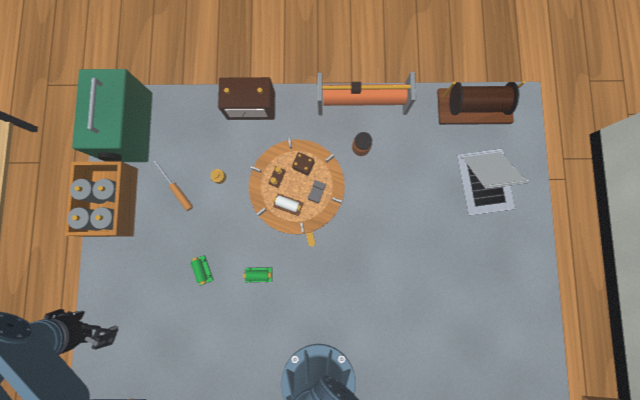

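View pics/side0.png

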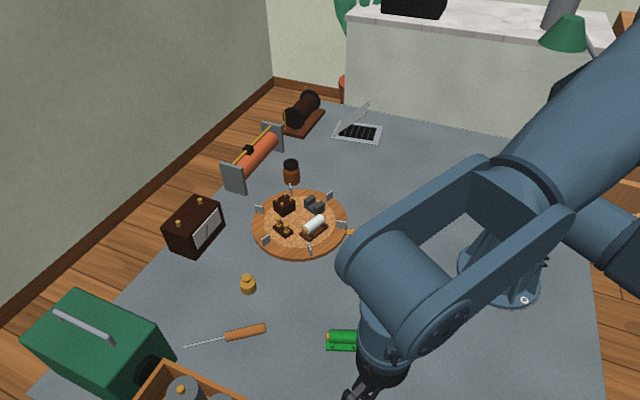

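The top view shows the white frosted tube at (288,204) on the disc, and the brass pointer at about (311,240). The tube-shaped things at (257,273) and (203,271) are green, so they are not meant. Next I measure the axis, the pointer and the tube, with one enlarged crop.

```bash
python3 - <<'E'
from h import *
a=cv2.imread('pics/top0.png'); viewer.camera('top')
r=spotter.outline_of('top','disc_top')[0]['region']
cs,_=cv2.findContours(r.astype('uint8'),0,1); c=max(cs,key=cv2.contourArea)
h=cv2.convexHull(c)[:,0]
P=np.array([ray('top',u,v,.045)[:2] for u,v in h]); 
from scipy.optimize import least_squares
s=least_squares(lambda p:np.hypot(*(P-p[:2]).T)-p[2],[.59,.07,.15],loss='soft_l1',f_scale=.002).x;print('circle',s)
hsv=cv2.cvtColor(a,cv2.COLOR_BGR2HSV)
m=(hsv[...,0]>18)&(hsv[...,0]<30)&(hsv[...,1]>150)&(hsv[...,2]>120)
m[:228]=0;m[256:]=0;m[:,:295]=0;m[:,330:]=0
v,u=np.nonzero(m);print(len(u),u.min(),u.max(),v.min(),v.max())
pc=np.array([ray('top',x,y,.02)[:2] for x,y in zip(u,v)]);d=pc-s[:2]
print('pointer r',np.hypot(*d.T).min(),np.hypot(*d.T).max(),'ang',np.degrees(np.arctan2(*d.mean(0)[::-1])))
for n,z in(('tube',.045+.03),('transformer',.09),('core',.075),('posts',.07)):
  q=spotter.outline_of('top',n)[0];U,V=q['centre'];p=ray('top',U*640,V*400,z)[:2]-s[:2]
  print(n,U*640,V*400,np.hypot(*p),np.degrees(np.arctan2(p[1],p[0])))
cv2.imwrite('pics/crop0.png',cv2.resize(a[120:260,230:370],(800,800)[:2],interpolation=cv2.INTER_CUBIC)[:, :][:800][::1] if 0 else cv2.resize(a[125:255,220:390],None,fx=4.5,fy=4.5,interpolation=cv2.INTER_CUBIC))
E
```

```text
circle [0.59116824 0.06310632 0.15028745]
62 307 313 233 245
pointer r 0.1500533761751247 0.1898395718748346 ang -165.86075726018268
tube 289.024 203.39999999999998 0.06324748031875942 161.8358471012658
transformer 300.928 162.6 0.06367593052054198 -15.246317367779955
core 317.504 189.79999999999998 0.06875483430717237 -106.33378469862954
posts 279.488 179.92 0.05130149864832875 75.6471843249227
```

View pics/crop0.png

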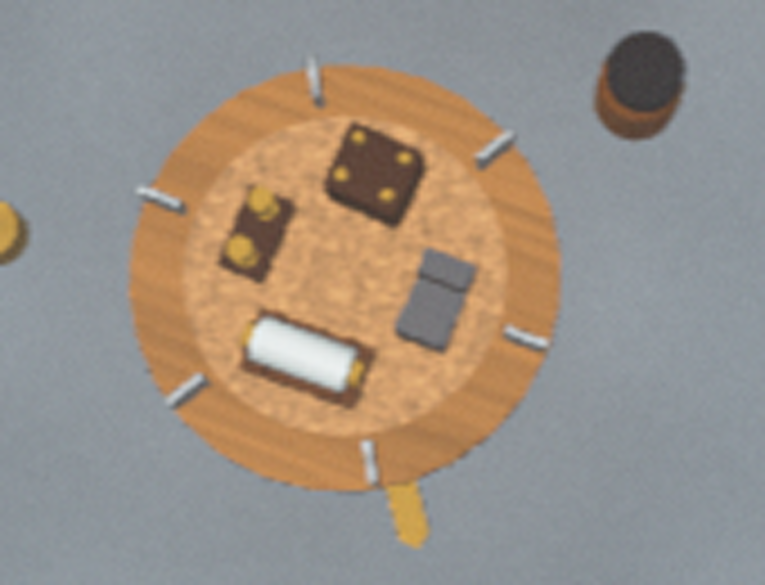

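The crop confirms the white tube at crop (305,355). The tabs are at (369,462), (187,390), (160,199), (315,82), (495,148) and (525,337), and the pointer tip is at (412,545). The disc must turn counter-clockwise by about 32–36°, pushing tab_a.

```bash
python3 - <<'E'
from h import *
C=np.array([.5912,.0631])
for x,y in[(369,462),(187,390),(160,199),(315,82),(495,148),(525,337)]:
  p=ray('top',x/4.5+220-.4,y/4.5+125-.4,.065)[:2]-C;print(np.hypot(*p).round(4),np.degrees(np.arctan2(p[1],p[0]))%360)
for x,y in[(415,548),(405,485)]:
  p=ray('top',x/4.5+220-.4,y/4.5+125-.4,.02)[:2]-C;print('ptr',np.hypot(*p),np.degrees(np.arctan2(p[1],p[0]))%360)
o=monitor.get_obs();print(o['eef_pos'],o['q'])
from scipy.spatial.transform import Rotation as R
w=np.array(o['eef_rot']);M=R.from_quat(w[[1,2,3,0]]).as_matrix()
print(M.round(3))
for a in (172,178):
  t=np.radians(a);g=np.r_[C+.142*np.array([np.cos(t),np.sin(t)]),.063]
  print(a,g,(M.T@(g-o['eef_pos'])/.06).round(2))
E
```

```text
0.1325 187.61242886076576
0.1332 128.13881583157954
0.1346 68.7411794676715
0.1319 8.776580056442079
0.1326 308.66811394932057
0.1316 248.65087675087585
ptr 0.19383934427124244 193.909780814135
ptr 0.15018559029182163 195.35004433158025
[0.22324404 0.52991159 0.23928007] [ 9.65746242e-01  1.80788437e-01  1.60703077e+00  1.02616810e-05
  1.35374627e+00 -2.06287316e-01]
[[-0.922  0.388  0.   ]
 [ 0.388  0.922  0.   ]
 [ 0.     0.    -1.   ]]
172 [0.45058193 0.08286258 0.063     ] [-6.38 -5.4   2.94]
178 [0.4492865  0.06805573 0.063     ] [-6.46 -5.63  2.94]
```

Request:
{"api": "move_arm", "payload": {
  "motion": [
    [[-1.3,-1.1,0],[0,0,1],0],
    [[-2.2,-1.9,0],[0,0,2],0],
    [[-3.0,-2.6,0],[0,0,3],0],
    [[-3.9,-3.3,0],[0,0,4],0],
    [[-4.7,-4.0,0],[0,0,5.1],0],
    [[-5.5,-4.7,0],[0,0,5.1],0],
    [[-6.0,-5.1,0],[0,0,5.1],0],
    [[-6.38,-5.4,0],[0,0,5.1],0],
    [[-6.38,-5.4,0],[0,0,5.1],0],
    [[-6.38,-5.4,0],[0,0,5.1],0]
  ]
}}

```text
time_s: 2.45
eef_pos: [0.4499, 0.0828, 0.2391]
eef_rot: [-0.0, 0.528, 0.849, 0.0]
wrist_force: [-0.3, -0.9, 0.1]
opening: -0.0
```

Request:
{"api": "move_arm", "payload": {
  "motion": [
    [[0,0,0.6],[0,0,0],0],
    [[0,0,1.2],[0,0,0],0],
    [[0,0,1.8],[0,0,0],0],
    [[0,0,2.3],[0,0,0],0],
    [[0,0,2.6],[0,0,0],0],
    [[0,0,2.8],[0,0,0],0],
    [[0,0,2.92],[0,0,0],0],
    [[0,0,2.92],[0,0,0],0]
  ]
}}

```text
time_s: 3.45
eef_pos: [0.4501, 0.0831, 0.0641]
eef_rot: [-0.0, 0.527, 0.85, -0.0]
wrist_force: [0.4, -0.7, 0.1]
opening: -0.0
```

```bash
python3 - <<'E'
from h import *
from scipy.spatial.transform import Rotation as R
a=viewer.camera('top');b=viewer.camera('side')
A=cv2.resize(a[125:265,230:350],(480,560),interpolation=cv2.INTER_CUBIC);B=cv2.resize(b[170:310,240:380],(320*7//4,560),interpolation=cv2.INTER_CUBIC)
cv2.imwrite('pics/c1.png',cv2.resize(np.hstack([A,B]),(800,430)))
o=monitor.get_obs();w=np.array(o['eef_rot']);M=R.from_quat(w[[1,2,3,0]]).as_matrix();e=np.array(o['eef_pos']);print(e,o['wrist_force'],M.round(2))
C=np.array([.5912,.0631])
for t in np.arange(176,221,4):
  r=np.radians(t);g=np.r_[C+.142*np.array([np.cos(r),np.sin(r)]),e[2]];print(t,(M.T@(g-e)/.06).round(2))
E
```

```text
[0.45070464 0.08280646 0.06469931] [-0.50361183 -0.01708562 -0.46171503] [[-0.44  0.9   0.  ]
 [ 0.9   0.44 -0.  ]
 [-0.    0.   -1.  ]]
176 [-0.14 -0.09 -0.  ]
180 [-0.28 -0.17 -0.  ]
184 [-0.43 -0.24  0.  ]
188 [-0.59 -0.29  0.  ]
192 [-0.75 -0.34  0.  ]
196 [-0.91 -0.38  0.  ]
200 [-1.07 -0.4   0.  ]
204 [-1.24 -0.41  0.  ]
208 [-1.4  -0.41  0.  ]
212 [-1.57 -0.4   0.  ]
216 [-1.73 -0.38  0.  ]
220 [-1.89 -0.35  0.  ]
```

View pics/c1.png

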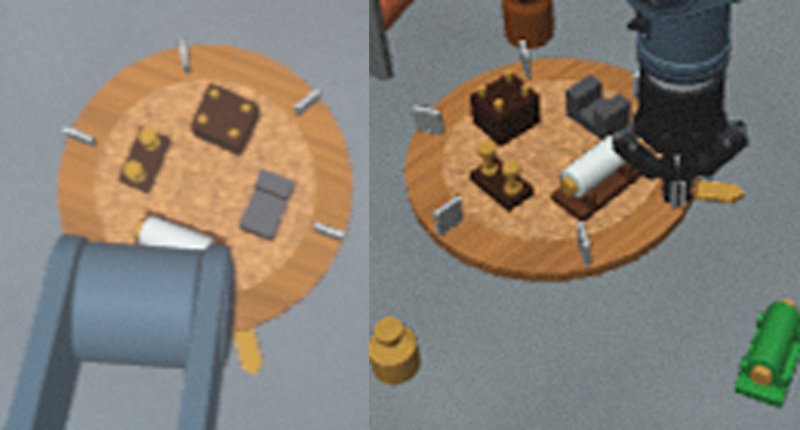

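The wide knuckles of the shut gripper point inward near the tube. I lift, turn a quarter turn so they lie along the rim, and come down again.

Request:
{"api": "move_arm", "payload": {
  "motion": [
    [[0,-0.05,-0.8],[0,0,0],0],
    [[0,-0.07,-0.8],[0,0,1.25],0],
    [[0,-0.07,-0.8],[0,0,2.5],0],
    [[0,-0.07,-0.8],[0,0,3.75],0],
    [[0,-0.07,-0.8],[0,0,5],0],
    [[0,-0.07,-0.8],[0,0,6.25],0],
    [[0,-0.07,-0.8],[0,0,7.5],0],
    [[0,-0.07,-0.8],[0,0,8.75],0],
    [[0,-0.07,-0.8],[0,0,10],0],
    [[0,-0.07,-0.8],[0,0,11.25],0]
  ]
}}

```text
time_s: 4.8
eef_pos: [0.447, 0.0807, 0.1129]
eef_rot: [0.0, 0.974, 0.225, 0.001]
wrist_force: [-0.5, -0.1, -0.4]
opening: 0.003
```

Request:
{"api": "move_arm", "payload": {
  "motion": [
    [[0,0,0.3],[0,0,0],0],
    [[0,0,0.6],[0,0,0],0],
    [[0,0,0.8],[0,0,0],0],
    [[0,0,0.8],[0,0,0],0]
  ]
}}

```text
time_s: 5.3
eef_pos: [0.446, 0.0808, 0.0637]
eef_rot: [-0.0, 0.974, 0.228, -0.001]
wrist_force: [-0.6, 0.2, 0.1]
opening: -0.003
```

```bash
python3 - <<'E'
from h import *
from scipy.spatial.transform import Rotation as R
a=viewer.camera('top');b=viewer.camera('side')
cv2.imwrite('pics/c2.png',cv2.resize(b[190:270,290:390],(800,600),interpolation=cv2.INTER_CUBIC))
o=monitor.get_obs();w=np.array(o['eef_rot']);M=R.from_quat(w[[1,2,3,0]]).as_matrix();e=np.array(o['eef_pos']);print(e,o['wrist_force'],M.round(2))
C=np.array([.5912,.0631])
for t in np.arange(176,221,4):
  r=np.radians(t);g=np.r_[C+.145*np.array([np.cos(r),np.sin(r)]),e[2]];print(t,(M.T@(g-e)/.06).round(2))
E
```

```text
[0.44688615 0.08076327 0.06461643] [ 0.54524683 -0.22806717  0.18134771] [[ 0.9   0.44  0.  ]
 [ 0.44 -0.9  -0.  ]
 [ 0.    0.   -1.  ]]
176 [-0.06  0.11  0.  ]
180 [-0.14  0.26  0.  ]
184 [-0.21  0.41  0.  ]
188 [-0.27  0.57  0.  ]
192 [-0.32  0.73  0.  ]
196 [-0.35  0.9   0.  ]
200 [-0.38  1.06  0.  ]
204 [-0.39  1.23  0.  ]
208 [-0.39  1.4   0.  ]
212 [-0.38  1.57  0.  ]
216 [-0.36  1.74  0.  ]
220 [-0.32  1.9   0.  ]
```

View pics/c2.png

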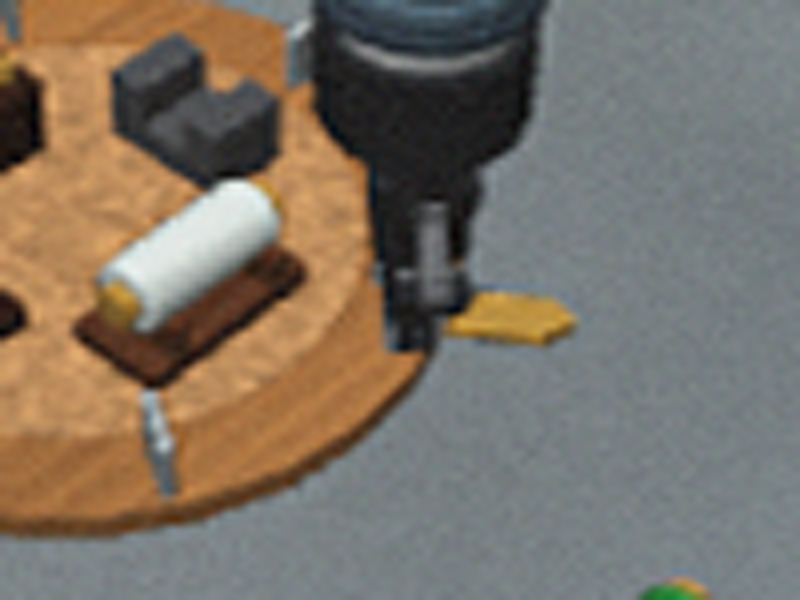

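The crop shows the shut fingers at (410,340) on the rim beyond the tube, well clear of the apparatus. I start the slow push counter-clockwise.

Request:
{"api": "move_arm", "payload": {
  "motion": [
    [[-0.06,0.11,0],[0,0,0],0],
    [[-0.12,0.22,0],[0,0,0],0],
    [[-0.16,0.31,0],[0,0,0],0],
    [[-0.21,0.41,0],[0,0,0],0],
    [[-0.24,0.49,0],[0,0,0],0],
    [[-0.27,0.57,0],[0,0,0],0],
    [[-0.3,0.65,0],[0,0,0],0],
    [[-0.32,0.73,0],[0,0,0],0],
    [[-0.35,0.9,0],[0,0,0],0],
    [[-0.38,1.06,0],[0,0,0],0]
  ]
}}

```text
time_s: 6.65
eef_pos: [0.4545, 0.0131, 0.0641]
eef_rot: [0.0, 0.974, 0.228, 0.0]
wrist_force: [0.5, 2.4, 1.2]
opening: -0.004
```

Request:
{"api": "move_arm", "payload": {
  "motion": [
    [[-0.01,0.17,0],[0,0,0],0],
    [[-0.01,0.25,0],[0,0,0],0],
    [[-0.01,0.34,0],[0,0,0],0],
    [[0,0.43,0],[0,0,0],0],
    [[0,0.51,0],[0,0,0],0],
    [[0,0.51,0],[0,0,0],0]
  ]
}}

```text
time_s: 7.4
eef_pos: [0.4682, -0.0143, 0.0642]
eef_rot: [0.0, 0.974, 0.228, 0.0]
wrist_force: [0.3, 1.1, 0.1]
opening: 0.0
```

```bash
cat > m.py <<'E'
from h import *
import sys
from scipy.spatial.transform import Rotation as R
C=np.array([.5912,.0631])
a=viewer.camera('top');b=viewer.camera('side')
A=cv2.resize(a[125:265,230:350],(480,560),interpolation=cv2.INTER_CUBIC);B=cv2.resize(b[170:310,240:380],(560,560),interpolation=cv2.INTER_CUBIC)
cv2.imwrite(sys.argv[1],cv2.resize(np.hstack([A,B]),(800,430)))
for c in('top','side'):
 for n,z in(('tube',.077),('transformer',.075),('core',.065),('posts',.065)):
  for q in spotter.outline_of(c,n):
   v,u=np.nonzero(q['region'])
   if not len(u):continue
   p=ray(c,u.mean(),v.mean(),z)[:2]-C
   if np.hypot(*p)<.12:print(c,n,round(q['score'],2),len(u),np.hypot(*p).round(4),round(np.degrees(np.arctan2(p[1],p[0]))%360,1))
o=monitor.get_obs();e=np.array(o['eef_pos']);d=e[:2]-C
print(o['time_s'],e,'r',np.hypot(*d),'ang',np.degrees(np.arctan2(d[1],d[0]))%360,o['wrist_force'])
E
python3 m.py pics/c3.png
```

```text
top tube 0.58 80 0.071 162.5
top transformer 0.89 347 0.0653 11.6
top transformer 0.58 4632 0.0191 33.7
top core 0.47 267 0.0668 283.2
top posts 0.7 233 0.0647 98.6
top posts 0.49 4771 0.0198 28.2
top posts 0.29 328 0.0678 11.9
side tube 0.9 410 0.074 171.9
side transformer 0.85 360 0.0629 20.6
side core 0.51 308 0.0618 280.2
side posts 0.84 265 0.0741 100.5
side posts 0.22 4093 0.0539 118.9
7.9 [ 0.4678314  -0.01369824  0.06411643] r 0.14531957821885988 ang 211.90269420293643 [ 0.045422    1.16324811 -0.58232819]
```

View pics/c3.png

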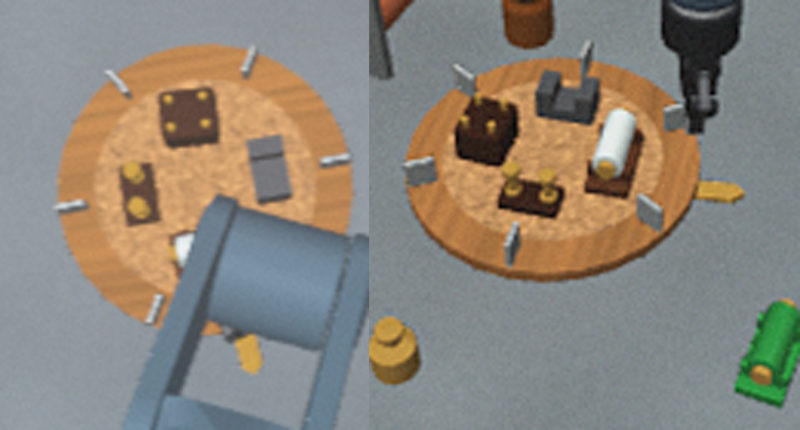

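The picture shows the tube at about the 7 o'clock position, short of the pointer. The tabs are at (118,82), (249,62), (335,160), (70,206) and (155,308) in the left pane. Next I work out what turn is left.

```bash
python3 - <<'E'
from h import *
C=np.array([.5912,.0631])
for x,y in[(118,82),(249,62),(335,160),(70,206),(155,308)]:
  p=ray('top',x/3.077+230-.4,y/3.071+125-.4,.065)[:2]-C;t=np.degrees(np.arctan2(p[1],p[0]))%360;print(np.hypot(*p).round(4),t.round(1),(t%60).round(1))
E
```

```text
0.1354 39.9 39.9
0.1314 340.1 40.1
0.132 279.8 39.8
0.1345 99.5 39.5
0.1326 159.0 39.0
```

About 4° is left. I make the last small push, then back off clockwise and lift.

Request:
{"api": "move_arm", "payload": {
  "motion": [
    [[0.01,0.04,0],[0,0,0],0],
    [[0.01,0.08,0],[0,0,0],0],
    [[0.02,0.12,0],[0,0,0],0],
    [[0.02,0.15,0],[0,0,0],0],
    [[0.02,0.15,0],[0,0,0],0],
    [[0.01,0.0,0],[0,0,0],0],
    [[-0.03,-0.15,0],[0,0,0],0],
    [[-0.03,-0.15,-0.5],[0,0,0],0],
    [[-0.03,-0.15,-1.2],[0,0,0],0],
    [[-0.03,-0.15,-2],[0,0,0],0]
  ]
}}

```text
time_s: 9.15
eef_pos: [0.4611, -0.0058, 0.1847]
eef_rot: [-0.0, 0.974, 0.228, -0.001]
wrist_force: [0.6, -0.7, -0.0]
opening: 0.002
```

Request:
{"api": "move_arm", "payload": {
  "motion": [
    [[-0.5,-0.8,-0.5],[0,0,0],0],
    [[-0.9,-1.6,-0.5],[0,0,0],0],
    [[-1.3,-2.4,-0.5],[0,0,0],0],
    [[-1.6,-3.2,-0.5],[0,0,0],0],
    [[-1.8,-4.0,-0.5],[0,0,0],0],
    [[-2.0,-4.8,-0.5],[0,0,0],0],
    [[-2.2,-5.6,-0.5],[0,0,0],0],
    [[-2.2,-5.6,-0.5],[0,0,0],0],
    [[-2.2,-5.6,-0.5],[0,0,0],0]
  ]
}}

```text
time_s: 10.28
eef_pos: [0.1946, 0.2359, 0.214]
eef_rot: [0.0, 0.973, 0.229, 0.0]
wrist_force: [0.2, 1.2, 0.7]
opening: 0.001
```

```bash
python3 m.py pics/c4.png
```

```text
top tube 0.9 412 0.0679 193.0
top transformer 0.58 309 0.0646 16.4
top core 0.61 250 0.067 284.9
top core 0.38 5820 0.0084 189.8
top posts 0.62 5872 0.0073 194.0
top posts 0.54 246 0.0647 103.9
side tube 0.67 377 0.0719 177.4
side transformer 0.85 386 0.0646 23.4
side core 0.57 296 0.0602 283.2
side posts 0.8 301 0.0736 103.1
side posts 0.73 254 0.0624 283.0
10.775 [0.19514055 0.23576975 0.21406189] r 0.43206241351691715 ang 156.44427815503465 [0.27926563 0.05782273 0.06507828]
```

View pics/c4.png

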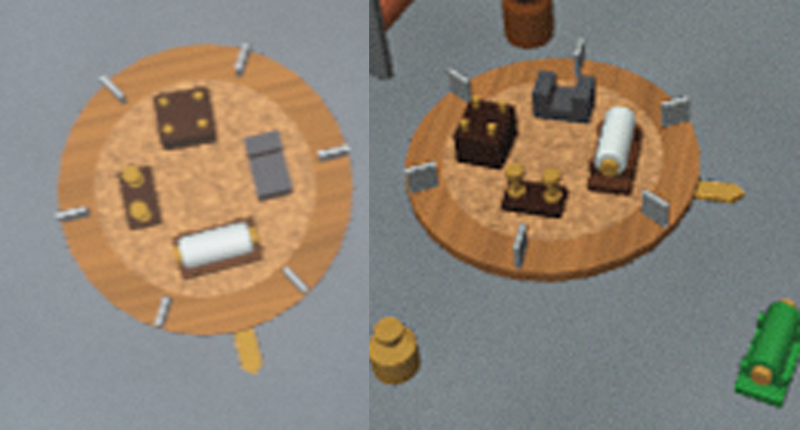

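The final picture shows the tube between its two tabs. Its direction is 193.0°, against 194–195° for the pointer, which is about 2 mm off the line. The apparatus is in place and the arm is clear, so I hand in.

```bash
python3 -c "
from bench import workorder;print(workorder.hand_in())"
```

```text
the job is handed in; nothing more can be done
None
```

I pushed tab_a with the outside of the shut fingers and turned the disc counter-clockwise by about 35°. I did it in two slow strokes and a small correction, then backed off, lifted clear and handed the job in at about 11 s.

**Alignment:** In the last top picture the tube lies at 193.0° about the axis and the pointer at 194–195°. That puts the tube about 2 mm off the pointer's line, against the 12 mm allowed. The midline of its two tabs points the same way as the tube in that picture.

**Apparatus:** The other three pieces look undisturbed on the disc. The wrist force was at most about 2.7 N in the readings between moves.

**Not settled:**
- **Side camera:** its network put the tube at 177°. It showed a similar offset of about 2 cm before anything was moved, which I put down to the oblique view, so I relied on the top camera.
- **Surroundings:** I did not measure the weight, jar, screwdriver and flap again. The arm kept well away from the last three. On the way out it went up and away on the robot's side of the turntable.
- **At rest:** I did not measure that the turntable was at rest. The last picture came about 2 s after the last push ended.

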